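Seat a boiler thermometer in its blind pocket

ROBOT

A 6-joint arm with a two-finger parallel gripper is mounted at the origin on the work surface. World frame = base frame: x ahead of the robot, y to its left, z up, the work surface at z = 0. Lengths are in m, angles in degrees, forces in N, time in s.
With the tool pointing down it reaches from about 0.25 to 0.725 m from the base axis. Payload 9.7 kg.
Tool frame: the origin (TCP) lies between the finger pads; the fingertips stand 25 mm ahead of it and the grasp point (between the pads) lies 6 mm ahead of it; z points along the fingers, y is the line along which they close (so a half turn about z gives the same grasp; the last joint's range is limited). The gripper opens to 85 mm and grips with 20 to 120 N. Pads are 22 mm wide; open, the fingers measure 114 mm over their backs; the gripper's body (76 mm by 85 mm) begins 54 mm behind the grasp point. The pads swing forward as they close: fully open they stand 13 mm farther back than shut.
Start: joints at [65.661, 4.979, 10.078, 95.1, 0, 90], TCP at [0.227, 0.501, 0.256] pointing down, gripper open.
Joint ranges: [-179.16, 179.16], [-48.56, 103.87], [-65.8, 70.77], [-126.05, 130.52], [-82.76, 87.17], [-180, 180]. Speed limits (degrees/s): [127.2, 127.2, 147.25, 180, 180, 180].

INTERFACE

Orientations are given as [roll, pitch, yaw] about the fixed x, y, z axes, in that order (R = Rz(yaw) Ry(pitch) Rx(roll)).
In Python, from workcell import bot gives the robot as it stands. The module is installed in compiled form; this text tells all that it offers.
- The arm moves only by the shell command python3 -m pendant 'ROWS' [FORCE]. ROWS is a JSON list of rows, 1 to 5 of them, each an object with the fields tx, ty, tz (the shift in fractions of the full range, 1 being 0.4 m), twist (a turn about the tool's z in parts of the range, where 1.0 means 360 degrees), finger_gap (the finger opening in m); a field left out counts as zero (the opening has to be given); each row is the pose to reach, as a shift and turn from the pose commanded when the command began, along the tool's axes at that moment; what a row does not reach only later rows make up. A row lasts 1/12 s, in which the tool goes at most 0.0417 m and 7.16 degrees, less where a joint would pass 70% of its speed; a pose out of reach is approached as far as the arm can. The fingers move at their own pace and stop on an object; FORCE is the grip in N (left out, the last holds). Time passes only in rows, so rows that do not move let the fingers close. It prints the time, the measured TCP pose, the force, the opening and the grip force at its end. A shift or turn number past 1, either way, is cut back to 1. Input that does not fit is refused with a message, and nothing moves.
- bot.get_obs(): the state, without advancing time (a new reading comes with each control period).
- bot.camera(name): name is "scene" or "side" or "wrist"; returns the picture (420x560x3 uint8, blue, green, red); there is no depth.
- bot.camera_info(name): a dict with "mtx" (3x3 intrinsics, pixels), "k1" (the pictures are not rectified: a ray, as slopes to the right and down, at radius r is drawn at 1 + k1 r^2 times it, then the intrinsics apply), "extrinsics" (4x4, takes a point from camera to world coordinates). Camera axes: x right, y down, z forward; pixel columns grow to the right and rows downward; lengths in m; the calibration is good to about 2 mm. A picture is of the moment at which its call begins: read the wrist's pose just before it. camera_info takes no time and is no camera call; for the wrist camera it gives the pose at the moment of the call.
- bot.job_done(): hands the job in; it is judged then, once.
The state is a dict: "time": time; "q": joint angles; "qd": joint speeds; "joint_efforts": joint torques, N m; "ee_pos": TCP position; "tcp_rot": TCP orientation; "wrist_force": force on the tool from outside, world axes, zero at the start; "torque": the same for the moment, N m; "opening": finger opening in m; "grasp_force": force on a finger pad.
Only numpy, scipy, OpenCV 4.12 (cv2) and the standard library are available. Lean on these libraries where they do the work, as an engineer would, in place of code of your own. Each camera call takes 0.05 s, during which the arm holds its last target. There are 200 camera calls.

TASK

Lift the red thermometer out of the wooden stand and slide its stem down into the pocket in the brass tower of the heating header, past the spring clips, until you feel the tip press on the hidden springy bottom, then let go and leave it standing there with its tip still bearing on the bottom. The pocket's depth is not known, so go by feel and press gently: about 5 N above the drag of the clips is right, so that it stays home when you let go; forcing it damages the sensor. Leave the blue thermometer and the other things as they are.

Things in the scene. Friction and masses are not known exactly. Their poses are not given: they have to be found in the camera images.
- red_thermometer: Red stem thermometer, 120 mm tall, 100-160 g, upright in one of the stand's holes, collar on the stand's top. Origin: the stem's hemispherical tip; z up. From the tip: steel stem 10 mm across, 80 mm long; brass collar 26 mm across to 96 mm; square case 44 x 44 mm, sides square to its x and y, from 96 to 120 mm (grip here from above, at 108 mm); white dial on top.
- blue_thermometer: Blue spare thermometer, same shape and size, in the stand's other hole; bystander, stays there.
- stand: Fixed light wooden block, 80 (x) x 200 (y) x 90 mm high, origin under its centre, with two upright 13 mm through holes at its y = +50 and -50 mm. Either thermometer can be in either hole.
- header: Fixed heating header: silver pipe 52 mm across lying along its y, 256 mm long with its brass ends, axis 50 mm above the worktop; two copper stubs reach 80 mm to its +x at pipe height. In its middle a 40 x 40 mm brass tower, 130 mm high, red band near the top, holds the thermometer pocket. Origin under the tower's centre.
- pocket_mouth (a point): Centre of the pocket's mouth in the tower's top, 130 mm above the worktop; z up. Upright round blind hole, 12 mm across, 3 mm chamfer. Spring clips inside grip the stem once its tip is 14 to 20 mm down: a drag of roughly 2 to 8 N while it slides, which fades when it stops; it does not sink by its own weight. The bottom is 42 to 72 mm down, different every time.
- stopper: The pocket's hidden bottom: a springy pad, about 1.5 N per mm over 8 mm of travel, then solid; resistance rising above the clips' drag shows the tip is on it. The collar then stands 8 to 38 mm above the mouth. Origin: a fixed point in the tower's foot, 12 mm above the worktop, NOT the pad's height. Opening the gripper can draw the stem up 1-2 mm.
- wrench: steel spanner, about 150 mm long, lying loose on the worktop; bystander
- screwdriver: screwdriver lying loose on the worktop; bystander
- bottle: white bottle with a blue cap, 64 mm across, 170 mm tall, standing loose; bystander; origin under its centre
- tape: white tape ring, 56 mm across, 14 mm high, lying flat; bystander; origin under its centre
- mug: blue mug, 80 mm across, 90 mm tall; bystander; origin under its centre
- tee: brass tee fitting, 60 mm long, 28 mm high, lying loose; bystander; origin under its centre

How it is judged:
By the outcome, as a careful person would: the job done as asked, in the order asked, and still so for the second after the job is handed in, with the robot touching nothing.
It also fails if it takes over 64 s, if anything falls off the work surface, if the arm or the gripper's body presses on something with over 40 N, if the wrist force passes 120 N, or if a joint passes its speed limit or range.

## Working session

There is one attempt and no reset: what is moved stays moved. The work goes in short steps, Python scripts to look and compute and a shell command to move; the robot and the scene stay as the last step left them, time stands still between calls to the robot, and variables do not carry over. Pictures are saved under pics/ and viewed, at most 10 in all, crops included, and the job is handed in when it is done.

```bash
mkdir -p pics; python3 - <<'E'
from workcell import bot
import cv2
o=bot.get_obs();print(o)
for n in ("scene","side"):
    cv2.imwrite(f"pics/{n}0.png",bot.camera(n)); i=bot.camera_info(n); print(n,i)
E
```

```text
{'time': 0.0, 'q': array([6.56604279e+01, 5.00862114e+00, 1.00346756e+01, 9.50994419e+01,
       2.13226954e-03, 9.00017112e+01]), 'qd': array([-0.06561557, -0.13928629, -0.03182634,  0.01868998, -0.07137651,
        0.10265092]), 'joint_efforts': array([ 9.80627337e-04, -5.20386457e+01,  4.64806330e+01,  1.60690286e-02,
        6.04610045e-05, -3.25251710e-05]), 'ee_pos': array([0.22658854, 0.50093874, 0.25560882]), 'tcp_rot': array([-1.79926612e+02, -2.13007602e-03,  1.55658714e+02]), 'wrist_force': array([0.01577706, 0.57011765, 0.0285237 ]), 'torque': array([ 0.01306255,  0.03389843, -0.02987424]), 'grasp_force': 0.0, 'opening': 0.08549309817460338}
scene {'mtx': array([[537.10915028,   0.        , 279.23289735],
       [  0.        , 537.10915028, 207.47415745],
       [  0.        ,   0.        ,   1.        ]]), 'k1': -0.07696198835445578, 'extrinsics': array([[-0.43715685,  0.56314584, -0.70125648,  1.77947667],
       [ 0.89936275,  0.26819796, -0.34527741,  0.61670874],
       [-0.00636598, -0.78162435, -0.62371697,  1.18386448],
       [ 0.        ,  0.        ,  0.        ,  1.        ]])}
side {'mtx': array([[459.0884097 ,   0.        , 269.97611888],
       [  0.        , 459.0884097 , 209.92744039],
       [  0.        ,   0.        ,   1.        ]]), 'k1': -0.007290470660080102, 'extrinsics': array([[-0.96920967, -0.16477898,  0.18297677,  0.32139532],
       [-0.24593066,  0.61072886, -0.75268078,  0.94881204],
       [ 0.01227678, -0.77450509, -0.63244853,  0.87504524],
       [ 0.        ,  0.        ,  0.        ,  1.        ]])}
```

View pics/scene0.png

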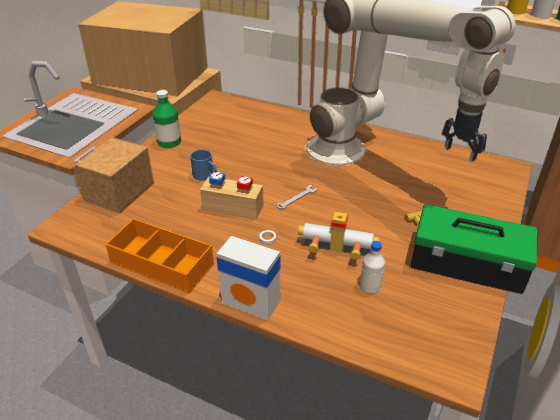

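View pics/side0.png

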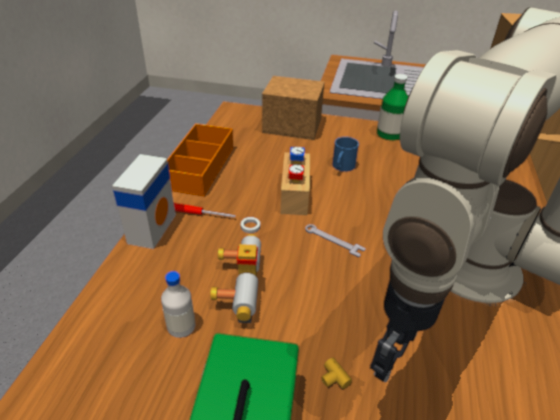

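Scene: red dial at (245,183), tower top at (340,217). Side: red dial at (297,171), tower top at (248,250). The dial top and the tower top are both at z≈0.13, so I'll intersect rays with that plane.

```bash
cat > h.py <<'E'
import numpy as np, cv2
from workcell import bot
from scipy.spatial.transform import Rotation as R
def dist(i): return np.array([i["k1"],0,0,0,0.])
def plane(i,uv,z):
    p=cv2.undistortPoints(np.array(uv,float).reshape(-1,1,2),i["mtx"],dist(i)).reshape(-1,2)
    E=i["extrinsics"]; d=np.c_[p,np.ones(len(p))]@E[:3,:3].T
    return E[:3,3]+d*((z-E[2,3])/d[:,2])[:,None]
def proj(i,P):
    E=np.linalg.inv(i["extrinsics"])
    return cv2.projectPoints(np.array(P,float).reshape(-1,1,3),cv2.Rodrigues(E[:3,:3])[0],E[:3,3],i["mtx"],dist(i))[0].reshape(-1,2)
def totool(dw,o=None):
    o=o or bot.get_obs(); return R.from_euler("xyz",o["tcp_rot"],degrees=True).inv().apply(dw)
E
python3 - <<'E'
from h import *
np.set_printoptions(precision=4,suppress=True)
for n,uv in (("scene",[(245,183),(340,217),(217,178)]),("side",[(297,171),(248,250),(297,152)])):
    print(n,plane(bot.camera_info(n),uv,.13))
o=bot.get_obs();i=bot.camera_info("wrist");print(i)
print(R.from_euler("xyz",o["tcp_rot"],degrees=True).as_matrix())
c=plane(bot.camera_info("side"),[(297,171),(248,250)],.13)
for t in c: print(totool([t[0],t[1],.25]-o["ee_pos"]),totool([t[0],t[1],.33]-o["ee_pos"]))
E
```

```text
scene [[ 0.5259 -0.1272  0.13  ]
 [ 0.5565  0.2227  0.13  ]
 [ 0.5413 -0.227   0.13  ]]
side [[ 0.5055 -0.1291  0.13  ]
 [ 0.55    0.2176  0.13  ]
 [ 0.5261 -0.2291  0.13  ]]
{'mtx': array([[349.6152,   0.    , 280.8455],
       [  0.    , 349.6152, 207.98  ],
       [  0.    ,   0.    ,   1.    ]]), 'k1': -0.07386034795481328, 'extrinsics': array([[ 0.4115,  0.8786,  0.2422,  0.1643],
       [ 0.9114, -0.3964, -0.1106,  0.5296],
       [-0.0011,  0.2662, -0.9639,  0.3731],
       [ 0.    ,  0.    ,  0.    ,  1.    ]])}
[[-0.9111  0.4122 -0.0005]
 [ 0.4122  0.9111 -0.001 ]
 [ 0.     -0.0012 -1.    ]]
[-0.5138 -0.4591  0.0062] [-0.5138 -0.4592 -0.0738]
[-0.4114 -0.1248  0.0058] [-0.4114 -0.1249 -0.0742]
```

Careful with the scale: shifts go in shares of 0.4 m and turns go in shares of 360 degrees. That gives: -0.19 m is -0.475, -0.012 m is -0.03.

```bash
python3 -m pendant '[{"tx": -0.095,"ty": -0.03,"tz": -0.0125,"finger_gap": 0.085},{"tx": -0.19,"ty": -0.06,"tz": -0.025,"finger_gap": 0.085},{"tx": -0.285,"ty": -0.09,"tz": -0.0375,"finger_gap": 0.085},{"tx": -0.38,"ty": -0.12,"tz": -0.05,"finger_gap": 0.085},{"tx": -0.475,"ty": -0.15,"tz": -0.0625,"finger_gap": 0.085}]'
python3 -m pendant '[{"tx": -0.095,"ty": -0.03,"finger_gap": 0.085},{"tx": -0.19,"ty": -0.06,"finger_gap": 0.085},{"tx": -0.285,"ty": -0.09,"finger_gap": 0.085},{"tx": -0.38,"ty": -0.12,"finger_gap": 0.085},{"tx": -0.475,"ty": -0.15,"finger_gap": 0.085}]'
python3 -m pendant '[{"tx": -0.0375,"ty": -0.01,"finger_gap": 0.085},{"tx": -0.075,"ty": -0.02,"finger_gap": 0.085},{"tx": -0.075,"ty": -0.02,"finger_gap": 0.085},{"tx": -0.075,"ty": -0.02,"finger_gap": 0.085}]'
python3 - <<'E'
from h import *
import json
np.set_printoptions(precision=4,suppress=True)
o=bot.get_obs();i=bot.camera_info("wrist");im=bot.camera("wrist")
cv2.imwrite("pics/w1.png",im);np.savez("w1.npz",**i)
print(o["time"],o["ee_pos"],o["tcp_rot"],o["wrist_force"],proj(i,[.553,.22,.13]))
E
```

```text
time: 0.52
ee_pos: [0.376, 0.3667, 0.2813]
tcp_rot: [-180.0, -0.0, 155.7]
wrist_force: [0.3, 1.6, -0.2]
opening: 0.085
grasp_force: 0.0
time: 0.93
ee_pos: [0.5246, 0.2334, 0.281]
tcp_rot: [-180.0, -0.0, 155.7]
wrist_force: [0.3, 0.7, 0.8]
opening: 0.0847
grasp_force: 0.0
time: 1.27
ee_pos: [0.5474, 0.2157, 0.2809]
tcp_rot: [-180.0, -0.1, 155.6]
wrist_force: [-1.4, -0.4, -1.1]
opening: 0.0848
grasp_force: 0.0
1.2667 [0.5474 0.2157 0.2809] [-179.9741   -0.0518  155.6304] [-1.4208 -0.3648 -1.1013] [[288.3711 205.4299]]
```

View pics/w1.png

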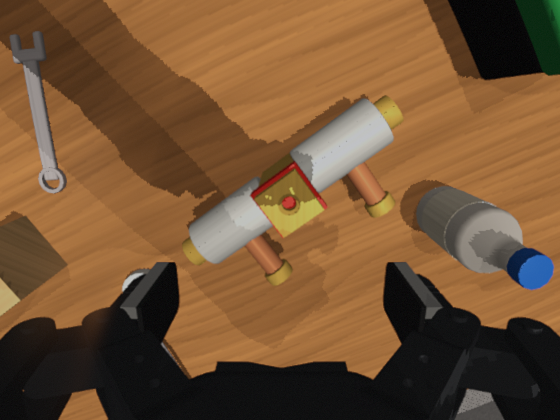

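Tower top is about (289,203), with the pocket mouth there. I'll zoom in for precision.

```bash
python3 - <<'E'
import cv2
im=cv2.imread("pics/w1.png")[155:250,235:345]
cv2.imwrite("pics/w1c.png",cv2.resize(im,None,fx=6,fy=6,interpolation=cv2.INTER_CUBIC))
E
```

```text
(no output)
```

View pics/w1c.png

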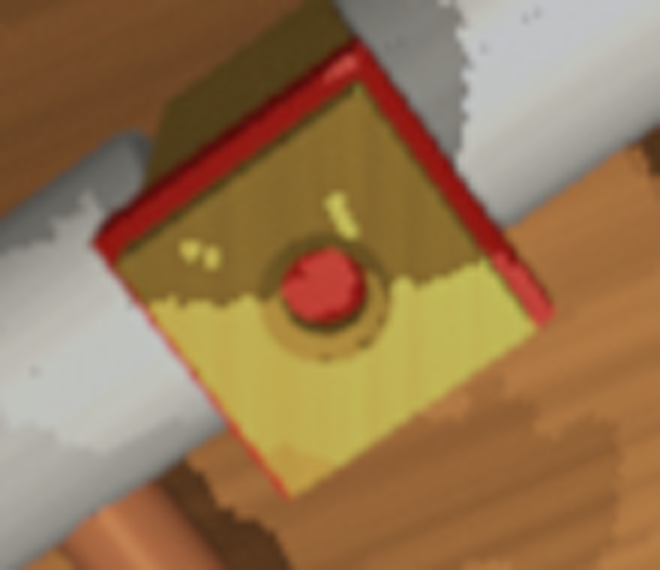

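Corners and chamfer ring put the mouth centre at pixel (288.9,203.8), and the square top edges are clear. Now on to the stand.

Scaled: -0.185 m is -0.4625, -0.18 m is -0.45.

```bash
python3 - <<'E'
from h import *
np.set_printoptions(precision=4,suppress=True)
i=dict(np.load("w1.npz"));print(plane(i,[(288.9,203.8)],.13))
print(totool(np.array([.518,-.128,.281])-bot.get_obs()["ee_pos"]))
E
python3 -m pendant '[{"tx": -0.0625,"ty": -0.1625,"finger_gap": 0.085},{"tx": -0.125,"ty": -0.325,"finger_gap": 0.085},{"tx": -0.15,"ty": -0.39,"finger_gap": 0.085},{"tx": -0.17,"ty": -0.45,"finger_gap": 0.085},{"tx": -0.175,"ty": -0.4625,"finger_gap": 0.085}]'
```

```text
[[0.5519 0.2209 0.13  ]]
[-0.1153 -0.3256  0.0001]
time: 1.73
ee_pos: [0.5338, 0.0171, 0.2818]
tcp_rot: [180.0, 0.0, 155.7]
wrist_force: [0.2, -0.3, 0.5]
opening: 0.0848
grasp_force: 0.0
```

Scaled: -0.14 m is -0.35, -0.117 m is -0.2925.

```bash
python3 -m pendant '[{"tx": -0.0325,"ty": -0.0975,"finger_gap": 0.085},{"tx": -0.065,"ty": -0.195,"finger_gap": 0.085},{"tx": -0.0975,"ty": -0.2925,"finger_gap": 0.085},{"tx": -0.1125,"ty": -0.35,"finger_gap": 0.085},{"tx": -0.1125,"ty": -0.35,"finger_gap": 0.085}]'
python3 -m pendant '[{"finger_gap": 0.085},{"finger_gap": 0.085}]'
python3 - <<'E'
from h import *
np.set_printoptions(precision=4,suppress=True)
o=bot.get_obs();i=bot.camera_info("wrist");im=bot.camera("wrist")
cv2.imwrite("pics/w2.png",im);np.savez("w2.npz",**i)
p=proj(i,[.515,-.128,.13])[0];print(o["ee_pos"],p)
x,y=np.round(p).astype(int);x0,y0=max(x-100,0),max(y-75,0);print(x0,y0)
cv2.imwrite("pics/w2c.png",cv2.resize(im[y0:y0+150,x0:x0+200],None,fx=4,fy=4,interpolation=cv2.INTER_CUBIC))
E
```

```text
time: 2.15
ee_pos: [0.5174, -0.1304, 0.2816]
tcp_rot: [-180.0, 0.0, 155.5]
wrist_force: [-0.5, 1.4, 0.0]
opening: 0.0853
grasp_force: 0.0
time: 2.32
ee_pos: [0.5183, -0.1266, 0.2815]
tcp_rot: [180.0, 0.0, 155.7]
wrist_force: [-0.1, -0.2, -0.1]
opening: 0.0853
grasp_force: 0.0
[ 0.5183 -0.1266  0.2815] [277.047  197.9824]
177 123
```

View pics/w2c.png

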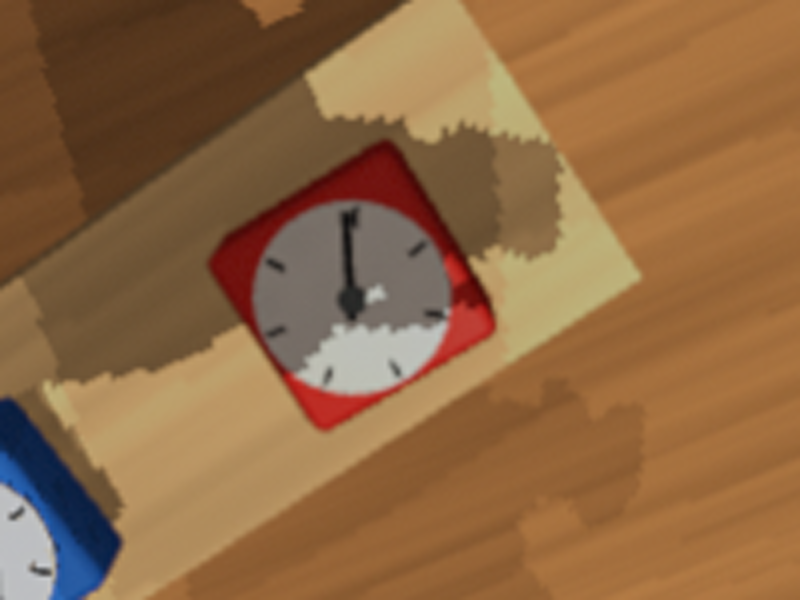

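Red dial centre is crop (351,298); the case's lower corners are (325,430) and (492,318), the upper ones about (388,145) and (212,262). The case is upright in the near hole.

```bash
python3 - <<'E'
from h import *
np.set_printoptions(precision=4,suppress=True)
i=dict(np.load("w2.npz"));f=lambda x,y:((x+.5)/4-.5+177,(y+.5)/4-.5+123)
P=plane(i,[f(351,298),f(325,430),f(492,318),f(388,145),f(213,262)],.13);print(P)
print(P[1:].mean(0))
for a,b in((1,2),(2,3),(3,4),(4,1)):
    d=P[b]-P[a];print(np.linalg.norm(d),np.degrees(np.arctan2(d[1],d[0])))
i1=dict(np.load("w1.npz"));g=lambda x,y:((x+.5)/6-.5+235,(y+.5)/6-.5+155)
Q=plane(i1,[g(120,262),g(357,85),g(540,325),g(290,497)],.13)
print(Q.mean(0))
for a,b in((0,1),(1,2)):
    d=Q[b]-Q[a];print(np.linalg.norm(d),np.degrees(np.arctan2(d[1],d[0])))
o=bot.get_obs();print(o["tcp_rot"],totool(np.array([P[0][0],P[0][1],.124])-o["ee_pos"]))
E
```

```text
[[ 0.5102 -0.1369  0.13  ]
 [ 0.5331 -0.1533  0.13  ]
 [ 0.5255 -0.113   0.13  ]
 [ 0.4857 -0.1176  0.13  ]
 [ 0.4925 -0.1586  0.13  ]]
[ 0.5092 -0.1356  0.13  ]
0.0410062032478893 100.73790777260001
0.04002083889524337 -173.44854188636037
0.04151576220222623 -80.61801709623622
0.04096820292888856 7.346306841343384
[0.552  0.2211 0.13  ]
0.03889195729832563 102.816405517474
0.04047125031710837 13.196482293821
[179.978    0.0131 155.766 ] [ 0.0032 -0.0129  0.1575]
```

Scaled: 0.08 m is 0.2, 0.07 m is 0.175, -33.2 degrees is -0.0922.

```bash
python3 -m pendant '[{"tx": 0.0025,"ty": -0.0075,"tz": 0.025,"twist": -0.0186,"finger_gap": 0.085},{"tx": 0.005,"ty": -0.015,"tz": 0.075,"twist": -0.0372,"finger_gap": 0.085},{"tx": 0.0075,"ty": -0.025,"tz": 0.125,"twist": -0.0556,"finger_gap": 0.085},{"tx": 0.0075,"ty": -0.0325,"tz": 0.175,"twist": -0.0739,"finger_gap": 0.085},{"tx": 0.0075,"ty": -0.0325,"tz": 0.2,"twist": -0.0922,"finger_gap": 0.085}]'
python3 -m pendant '[{"tz": 0.01,"finger_gap": 0.085},{"tz": 0.015,"finger_gap": 0.085},{"tz": 0.015,"finger_gap": 0.085}]'
python3 - <<'E'
from h import *
o=bot.get_obs();print(o["ee_pos"],o["tcp_rot"],o["q"],totool(np.array([.510,-.137,.124])-o["ee_pos"]))
cv2.imwrite("pics/w3.png",bot.camera("wrist"))
E
```

```text
time: 2.78
ee_pos: [0.5097, -0.137, 0.199]
tcp_rot: [179.9, -0.1, -170.7]
wrist_force: [-0.2, -0.5, -0.2]
opening: 0.0849
grasp_force: 0.0
time: 3.03
ee_pos: [0.5105, -0.1377, 0.1956]
tcp_rot: [-180.0, 0.0, -171.3]
wrist_force: [0.3, 0.7, 0.6]
opening: 0.0851
grasp_force: 0.0
[ 0.51049982 -0.13768637  0.19564923] [-1.79996579e+02  1.99792611e-02 -1.71273854e+02] [-1.50964606e+01  1.21814270e+00 -5.64452157e-01  8.81977463e+01
  4.94005844e-03 -2.38226056e+01] [0.00041488 0.00075853 0.07164905]
```

View pics/w3.png

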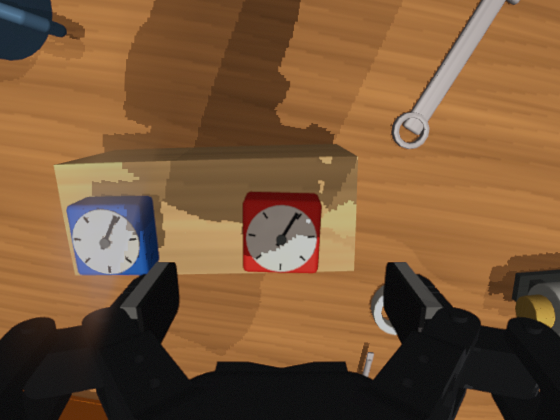

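The case is square to the fingers and centred between them at (282,238), and the blue case (edge at column 157) clears the left finger. Descend and grip.

Scaled: 0.0715 m is 0.1788, 0.068 m is 0.17.

```bash
python3 -m pendant '[{"ty": 0.0025,"tz": 0.0625,"finger_gap": 0.085},{"ty": 0.0025,"tz": 0.125,"finger_gap": 0.085},{"ty": 0.0025,"tz": 0.17,"finger_gap": 0.085},{"ty": 0.0025,"tz": 0.1788,"finger_gap": 0.085},{"ty": 0.0025,"tz": 0.1788,"finger_gap": 0.085}]'
python3 -m pendant '[{"finger_gap": 0.06},{"finger_gap": 0.05},{"finger_gap": 0.03},{"finger_gap": 0.03},{"finger_gap": 0.03}]' 50
python3 -m pendant '[{"finger_gap": 0.03},{"finger_gap": 0.03},{"finger_gap": 0.03}]'
```

```text
time: 3.5
ee_pos: [0.5099, -0.1373, 0.1236]
tcp_rot: [180.0, -0.1, -171.2]
wrist_force: [-0.1, 0.4, 1.5]
opening: 0.0853
grasp_force: 0.0
time: 3.92
ee_pos: [0.5108, -0.1377, 0.1254]
tcp_rot: [-180.0, 0.1, -171.1]
wrist_force: [-0.2, 0.7, 6.1]
opening: 0.0436
grasp_force: 50.8
time: 4.17
ee_pos: [0.5108, -0.1377, 0.1254]
tcp_rot: [-180.0, 0.1, -171.1]
wrist_force: [-1.0, 1.5, 5.6]
opening: 0.0431
grasp_force: 50.9
```

Scaled: -0.135 m is -0.3375, -0.01 m is -0.025.

```bash
python3 -m pendant '[{"tz": -0.025,"finger_gap": 0.03},{"tz": -0.0875,"finger_gap": 0.03},{"tz": -0.1625,"finger_gap": 0.03},{"tz": -0.25,"finger_gap": 0.03},{"tz": -0.3375,"finger_gap": 0.03}]'
python3 -m pendant '[{"tz": -0.0625,"finger_gap": 0.03},{"tz": -0.075,"finger_gap": 0.03},{"tz": -0.075,"finger_gap": 0.03}]'
python3 - <<'E'
from h import *
o=bot.get_obs();print(o["ee_pos"],o["tcp_rot"],totool(np.array([.552,.221,.29])-o["ee_pos"]))
E
```

```text
time: 4.58
ee_pos: [0.5095, -0.1375, 0.2607]
tcp_rot: [180.0, -0.0, -171.1]
wrist_force: [0.0, 0.6, -1.1]
opening: 0.0435
grasp_force: 51.6
time: 4.83
ee_pos: [0.5106, -0.1378, 0.2912]
tcp_rot: [-179.9, 0.2, -171.1]
wrist_force: [0.4, -0.3, -1.7]
opening: 0.0435
grasp_force: 51.7
[ 0.51064476 -0.13778569  0.29118898] [-179.91303555    0.19293571 -171.14730007] [-0.09607326  0.3481491   0.00098408]
```

Scaled: 0.17 m is 0.425, 0.13 m is 0.325.

```bash
python3 -m pendant '[{"tx": -0.015,"ty": 0.05,"finger_gap": 0.03},{"tx": -0.0375,"ty": 0.1375,"finger_gap": 0.03},{"tx": -0.0625,"ty": 0.225,"finger_gap": 0.03},{"tx": -0.09,"ty": 0.325,"finger_gap": 0.03},{"tx": -0.1175,"ty": 0.425,"finger_gap": 0.03}]'
python3 -m pendant '[{"tx": -0.0275,"ty": 0.095,"finger_gap": 0.03},{"tx": -0.055,"ty": 0.19,"finger_gap": 0.03},{"tx": -0.0825,"ty": 0.285,"finger_gap": 0.03},{"tx": -0.105,"ty": 0.38,"finger_gap": 0.03},{"tx": -0.1175,"ty": 0.425,"finger_gap": 0.03}]'
python3 -m pendant '[{"tx": -0.005,"ty": 0.02,"tz": 0.025,"finger_gap": 0.03},{"tx": -0.005,"ty": 0.02,"tz": 0.05,"finger_gap": 0.03},{"tx": -0.005,"ty": 0.02,"tz": 0.05,"finger_gap": 0.03},{"tx": -0.005,"ty": 0.02,"tz": 0.05,"finger_gap": 0.03}]'
python3 - <<'E'
from h import *
o=bot.get_obs();print(o["ee_pos"],o["tcp_rot"],o["wrist_force"],totool(np.array([.552,.221,.256])-o["ee_pos"]))
for n in("wrist","side","scene"): np.savez(f"{n}4.npz",**bot.camera_info(n)); cv2.imwrite(f"pics/{n}4.png",bot.camera(n))
w,s,c=[cv2.imread(f"pics/{n}4.png") for n in("wrist","side","scene")]
def crop(n,im,w,h,f):
    x,y=np.round(proj(bot.camera_info(n),[.552,.221,.16])[0]).astype(int);x0,y0=max(0,x-w//2),max(0,y-h//2);print(n,x0,y0)
    return cv2.resize(im[y0:y0+h,x0:x0+w],(w*f,h*f),interpolation=cv2.INTER_CUBIC)
cv2.imwrite("pics/m4.png",np.hstack([crop("side",s,65,100,6),crop("scene",c,65,100,6)]))
E
```

```text
time: 5.25
ee_pos: [0.5298, 0.039, 0.2871]
tcp_rot: [180.0, -0.1, -171.2]
wrist_force: [1.0, 0.3, -1.2]
opening: 0.0432
grasp_force: 51.6
time: 5.67
ee_pos: [0.5499, 0.2167, 0.2863]
tcp_rot: [180.0, -0.2, -171.0]
wrist_force: [0.6, -0.3, -1.9]
opening: 0.0435
grasp_force: 51.7
time: 6.0
ee_pos: [0.5508, 0.2202, 0.2671]
tcp_rot: [-179.9, -0.2, -171.2]
wrist_force: [0.0, 0.1, -0.4]
opening: 0.0435
grasp_force: 51.6
[0.55077634 0.22018736 0.26706463] [-1.79947590e+02 -1.70518265e-01 -1.71167519e+02] [ 0.04424819  0.14364357 -0.37003149] [-0.00136685  0.00062523  0.01106005]
side 215 191
scene 309 158
```

View pics/m4.png

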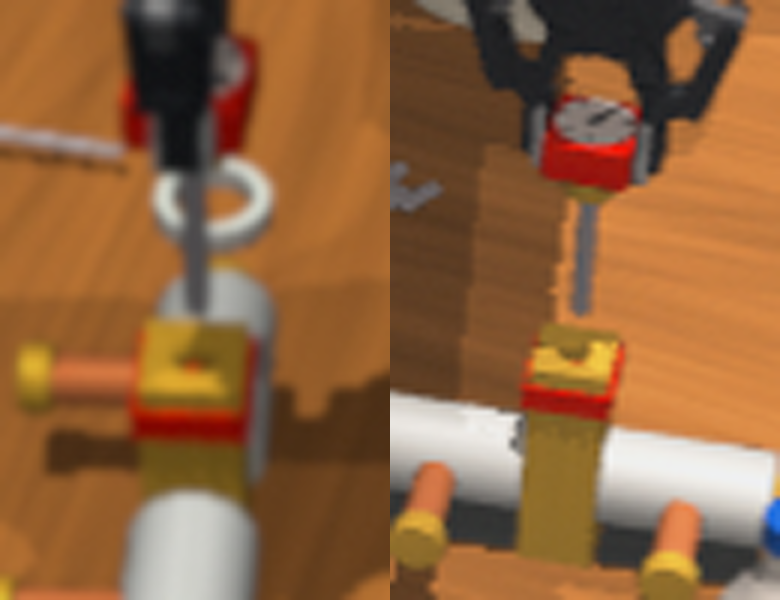

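The stem hangs upright, with its tip about 20 mm above the mouth and within about 1–2 mm laterally. I'll quantify that from the stem edges and mouth pixels.

```bash
python3 - <<'E'
from h import *
np.set_printoptions(precision=4,suppress=True)
o=bot.get_obs()
for n,x0,y0,hole,stem in(("side",215,191,(195,360),[(198,250),(197,290)]),("scene",309,158,(185,352),[(197,230),(193,290)])):
    i=bot.camera_info(n);f=lambda p:((p[0]+.5)/6-.5+x0,(p[1]+.5)/6-.5+y0)
    h=f(hole);print(n,"hole obs",h,"pred",proj(i,[.552,.221,.13]))
    # stem axis predicted
    ax=proj(i,[[*o["ee_pos"][:2],z] for z in(.153,.20)])
    for s in stem:
        s=f(s);xp=np.interp(s[1],ax[::-1,1],ax[::-1,0]);print(" stem obs",s,"pred x",xp)
    print(" px/m",proj(i,[.552,.221,.13])-proj(i,[[.562,.221,.13],[.552,.231,.13]]))
E
```

```text
side hole obs (247.08333333333334, 250.58333333333334) pred [[246.7642 250.8261]]
 stem obs (247.58333333333334, 232.25) pred x 246.62382511596797
 stem obs (247.41666666666666, 238.91666666666666) pred x 246.80243243806316
 px/m [[ 4.1453  0.7822]
 [ 1.237  -2.9524]]
scene hole obs (339.4166666666667, 216.25) pred [[340.0077 216.0184]]
 stem obs (341.4166666666667, 195.91666666666666) pred x 341.3156568887737
 stem obs (340.75, 205.91666666666666) pred x 340.6479890512177
 px/m [[ 1.1633 -1.8705]
 [-3.0427 -0.8884]]
```

Scaled: 0.02 m is 0.05, -0.002 m is -0.005.

```bash
python3 -m pendant '[{"tx": -0.005,"tz": 0.0125,"finger_gap": 0.03},{"tx": -0.005,"tz": 0.03,"finger_gap": 0.03},{"tx": -0.005,"tz": 0.05,"finger_gap": 0.03},{"tx": -0.005,"tz": 0.05,"finger_gap": 0.03}]'
python3 -m pendant '[{"tz": 0.005,"finger_gap": 0.03},{"tz": 0.01,"finger_gap": 0.03},{"tz": 0.015,"finger_gap": 0.03},{"tz": 0.015,"finger_gap": 0.03}]'
```

```text
time: 6.48
ee_pos: [0.5529, 0.221, 0.2465]
tcp_rot: [-180.0, -0.1, -171.2]
wrist_force: [-0.3, 1.0, -2.4]
opening: 0.0433
grasp_force: 51.6
time: 6.82
ee_pos: [0.5532, 0.2213, 0.2424]
tcp_rot: [-180.0, -0.0, -171.1]
wrist_force: [1.2, -0.3, -2.0]
opening: 0.0431
grasp_force: 51.6
```

Scaled: 0.006 m is 0.015, 0.004 m is 0.01.

```bash
python3 -m pendant '[{"tz": 0.005,"finger_gap": 0.03},{"tz": 0.01,"finger_gap": 0.03},{"tz": 0.015,"finger_gap": 0.03},{"tz": 0.015,"finger_gap": 0.03}]'
python3 -m pendant '[{"tz": 0.005,"finger_gap": 0.03},{"tz": 0.01,"finger_gap": 0.03},{"tz": 0.01,"finger_gap": 0.03}]'
```

```text
time: 7.15
ee_pos: [0.5533, 0.2211, 0.2364]
tcp_rot: [-180.0, -0.0, -171.2]
wrist_force: [0.6, -2.4, -2.4]
opening: 0.0434
grasp_force: 51.7
time: 7.4
ee_pos: [0.5533, 0.2211, 0.2324]
tcp_rot: [-180.0, -0.0, -171.1]
wrist_force: [-0.1, -3.7, -1.5]
opening: 0.0433
grasp_force: 51.7
```

Inside the mouth, with a slight side push toward −y; ease 1 mm that way and go on, reading the force while moving.

Scaled: 0.004 m is 0.01, -0.001 m is -0.0025.

```bash
python3 -m pendant '[{"ty": -0.0025,"finger_gap": 0.03},{"ty": -0.0025,"tz": 0.005,"finger_gap": 0.03},{"ty": -0.0025,"tz": 0.01,"finger_gap": 0.03}]'
python3 -m pendant '[{"tz": 0.005,"finger_gap": 0.03},{"tz": 0.01,"finger_gap": 0.03},{"tz": 0.015,"finger_gap": 0.03}]'
python3 -m pendant '[{"tz": 0.005,"finger_gap": 0.03},{"tz": 0.01,"finger_gap": 0.03},{"tz": 0.015,"finger_gap": 0.03}]'
```

```text
time: 7.65
ee_pos: [0.5535, 0.2206, 0.2287]
tcp_rot: [180.0, 0.0, -171.1]
wrist_force: [-0.7, -1.4, -1.8]
opening: 0.0433
grasp_force: 51.7
time: 7.9
ee_pos: [0.5535, 0.2207, 0.2236]
tcp_rot: [179.9, 0.1, -171.1]
wrist_force: [-1.2, 0.6, 5.9]
opening: 0.0432
grasp_force: 52.5
time: 8.15
ee_pos: [0.5534, 0.2206, 0.2171]
tcp_rot: [180.0, 0.0, -171.1]
wrist_force: [-1.3, 1.0, 4.2]
opening: 0.0432
grasp_force: 52.3
```

Scaled: 0.01 m is 0.025, 0.002 m is 0.005.

```bash
python3 -m pendant '[{"tz": 0.005,"finger_gap": 0.03},{"tz": 0.01,"finger_gap": 0.03},{"tz": 0.015,"finger_gap": 0.03},{"tz": 0.02,"finger_gap": 0.03},{"tz": 0.025,"finger_gap": 0.03}]'
for k in 1 ; do python3 -m pendant '[{"tz": 0.0038,"finger_gap": 0.03},{"tz": 0.0075,"finger_gap": 0.03},{"tz": 0.0113,"finger_gap": 0.03}]'; done
```

```text
time: 8.57
ee_pos: [0.5535, 0.2203, 0.2066]
tcp_rot: [-180.0, -0.0, -171.1]
wrist_force: [-1.4, 0.2, 4.5]
opening: 0.0434
grasp_force: 52.3
time: 8.82
ee_pos: [0.5535, 0.2203, 0.2021]
tcp_rot: [-180.0, -0.0, -171.1]
wrist_force: [-0.2, 0.6, 3.3]
opening: 0.0434
grasp_force: 52.2
```

Scaled: 0.003 m is 0.0075, 0.0015 m is 0.0038.

```bash
python3 -m pendant '[{"tz": 0.0038,"finger_gap": 0.03},{"tz": 0.0075,"finger_gap": 0.03}]'
```

```text
time: 8.98
ee_pos: [0.5534, 0.2203, 0.1991]
tcp_rot: [-180.0, -0.0, -171.1]
wrist_force: [-2.2, -0.1, 4.9]
opening: 0.0431
grasp_force: 52.2
```

Scaled: 0.003 m is 0.0075, 0.0015 m is 0.0038.

```bash
python3 -m pendant '[{"tz": 0.0038,"finger_gap": 0.03},{"tz": 0.0075,"finger_gap": 0.03}]'
```

```text
time: 9.15
ee_pos: [0.5534, 0.2203, 0.1961]
tcp_rot: [180.0, -0.0, -171.1]
wrist_force: [-2.1, 0.3, 3.7]
opening: 0.0432
grasp_force: 52.3
```

Scaled: 0.003 m is 0.0075, 0.0015 m is 0.0038.

```bash
python3 -m pendant '[{"tz": 0.0038,"finger_gap": 0.03},{"tz": 0.0075,"finger_gap": 0.03}]'
```

```text
time: 9.32
ee_pos: [0.5534, 0.2203, 0.1932]
tcp_rot: [180.0, 0.0, -171.1]
wrist_force: [-1.2, 0.3, 5.5]
opening: 0.0434
grasp_force: 52.3
```

Scaled: 0.003 m is 0.0075, 0.0015 m is 0.0038.

```bash
python3 -m pendant '[{"tz": 0.0038,"finger_gap": 0.03},{"tz": 0.0075,"finger_gap": 0.03}]'
```

```text
time: 9.48
ee_pos: [0.5535, 0.2204, 0.1906]
tcp_rot: [180.0, 0.0, -171.1]
wrist_force: [-1.7, 0.4, 8.1]
opening: 0.0435
grasp_force: 52.7
```

Scaled: 0.003 m is 0.0075, 0.0015 m is 0.0038.

```bash
python3 -m pendant '[{"tz": 0.0038,"finger_gap": 0.03},{"tz": 0.0075,"finger_gap": 0.03}]'
```

```text
time: 9.65
ee_pos: [0.5537, 0.2204, 0.1882]
tcp_rot: [180.0, 0.1, -171.1]
wrist_force: [-2.5, -0.2, 11.9]
opening: 0.0429
grasp_force: 53.0
```

Force has risen from about 4 to 12 N with a slope near 1.5 N/mm, so the tip is on the pad. Hold, then read.

```bash
python3 -m pendant '[{"finger_gap": 0.03},{"finger_gap": 0.03},{"finger_gap": 0.03},{"finger_gap": 0.03}]'; python3 -c "
from h import *
for _ in range(3):
    bot.camera('wrist'); o=bot.get_obs();print(o['wrist_force'],o['ee_pos'])"
```

```text
time: 9.98
ee_pos: [0.5535, 0.2204, 0.1876]
tcp_rot: [180.0, 0.0, -171.1]
wrist_force: [-1.8, -0.2, 6.4]
opening: 0.0432
grasp_force: 52.5
[-2.53299187  0.14737851  6.15001928] [0.5535213  0.2203653  0.18760013]
[-1.3740341   0.42542139  5.7607716 ] [0.55350527 0.22038866 0.18761422]
[-2.12968226  0.1900226   6.18030614] [0.55350631 0.22040856 0.18761302]
```

```bash
python3 -m pendant '[{"finger_gap": 0.03},{"finger_gap": 0.03}]' 20
python3 -m pendant '[{"finger_gap": 0.05},{"finger_gap": 0.06},{"finger_gap": 0.07},{"finger_gap": 0.085},{"finger_gap": 0.085}]'
python3 -m pendant '[{"finger_gap": 0.085},{"finger_gap": 0.085}]'
python3 - <<'E'
from h import *
o=bot.get_obs();print(o["wrist_force"])
for n in("side","scene"): cv2.imwrite(f"pics/{n}5.png",bot.camera(n))
def crop(n,w,h,f):
    im=cv2.imread(f"pics/{n}5.png");x,y=np.round(proj(bot.camera_info(n),[.552,.221,.16])[0]).astype(int)
    return cv2.resize(im[y-h//2:y+h//2,x-w//2:x-w//2+w],(w*f,h*f),interpolation=cv2.INTER_CUBIC)
cv2.imwrite("pics/m5.png",np.hstack([crop("side",65,100,6),crop("scene",65,100,6)]))
E
```

```text
time: 10.3
ee_pos: [0.5535, 0.2204, 0.1876]
tcp_rot: [180.0, 0.0, -171.1]
wrist_force: [-1.5, 0.1, 5.6]
opening: 0.0431
grasp_force: 52.5
time: 10.72
ee_pos: [0.5535, 0.2203, 0.187]
tcp_rot: [-180.0, -0.0, -171.1]
wrist_force: [-0.9, 0.1, 0.4]
opening: 0.085
grasp_force: 0.0
time: 10.88
ee_pos: [0.5534, 0.2203, 0.1871]
tcp_rot: [-180.0, -0.0, -171.1]
wrist_force: [-0.4, 0.1, 0.3]
opening: 0.0851
grasp_force: 0.0
[-0.39046991  0.1138397   0.30647211]
```

View pics/m5.png

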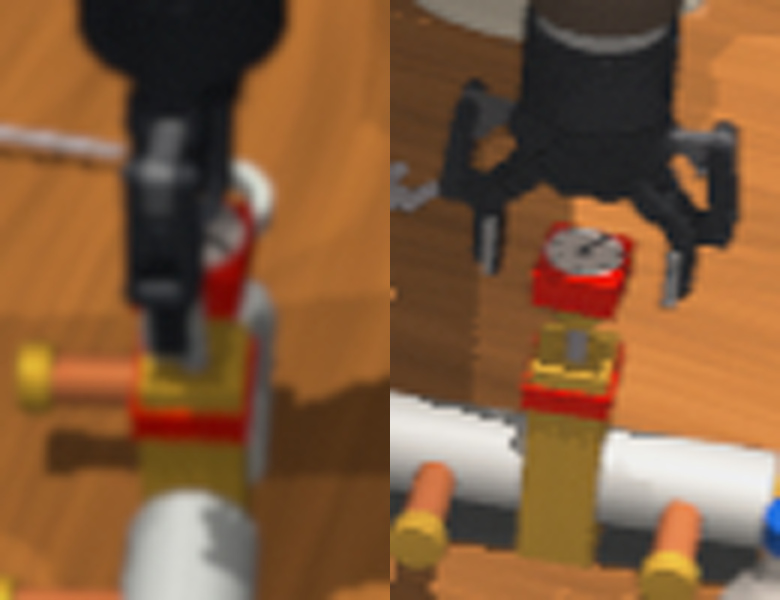

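The stem stands upright in the pocket with the fingers clear. I'll retract and check the dial height against the gripped picture, whose height is known.

```bash
python3 -m pendant '[{"tz": -0.025,"finger_gap": 0.085},{"tz": -0.075,"finger_gap": 0.085},{"tz": -0.15,"finger_gap": 0.085},{"tz": -0.25,"finger_gap": 0.085},{"tz": -0.25,"finger_gap": 0.085}]'
python3 - <<'E'
from h import *
np.set_printoptions(precision=4,suppress=True)
cv2.imwrite("pics/scene6.png",bot.camera("scene"));cv2.imwrite("pics/side6.png",bot.camera("side"))
i=bot.camera_info("scene");a=cv2.imread("pics/scene4.png").astype(np.float32)
g0=np.array([.5508,.2202,.2671+.006])
p0=proj(i,g0)[0];x,y=np.round(p0).astype(int)
t=a[y-9:y+9,x-7:x+8];U=6
tt=cv2.resize(t,None,fx=U,fy=U,interpolation=cv2.INTER_CUBIC)
for f in("scene5","scene6"):
    b=cv2.imread(f"pics/{f}.png").astype(np.float32)
    p1=proj(i,[.5535,.2204,.1876+.006])[0];X,Y=np.round(p1).astype(int)
    r=cv2.resize(b[Y-20:Y+20,X-18:X+19],None,fx=U,fy=U,interpolation=cv2.INTER_CUBIC)
    m=cv2.matchTemplate(r,tt,cv2.TM_CCOEFF_NORMED);_,v,_,l=cv2.minMaxLoc(m)
    d=np.array([X-18+l[0]/U-(x-7),Y-20+l[1]/U-(y-9)])
    print(f,v,"shift",d,"pred",p1-p0,"px/10mm z",proj(i,[.5535,.2204,.2036])[0]-p1)
E
```

```text
time: 11.4
ee_pos: [0.5543, 0.2207, 0.296]
tcp_rot: [179.9, 0.6, -171.1]
wrist_force: [0.5, 0.8, 1.5]
opening: 0.0849
grasp_force: 0.0
scene5 0.760238766670227 shift [-2.     21.8333] pred [-2.0286 22.0424] px/10mm z [ 0.2171 -2.6372]
scene6 0.720074474811554 shift [-1.8333 21.5   ] pred [-2.0286 22.0424] px/10mm z [ 0.2171 -2.6372]
```

```bash
python3 -m pendant '[{"finger_gap": 0.085},{"finger_gap": 0.085},{"finger_gap": 0.085},{"finger_gap": 0.085},{"finger_gap": 0.085}]'
python3 - <<'E'
from h import *
i=bot.camera_info("scene");x,y=np.round(proj(i,[.5535,.2204,.194])[0]).astype(int)
A=[cv2.imread("pics/scene6.png"),bot.camera("scene")]
c=[cv2.cvtColor(a[y-14:y+14,x-12:x+13],cv2.COLOR_BGR2GRAY).astype(np.float32) for a in A]
print(cv2.phaseCorrelate(c[0],c[1]),abs(c[0]-c[1]).mean())
cv2.imwrite("pics/scene7.png",A[1])
E
```

```text
time: 11.92
ee_pos: [0.5533, 0.2203, 0.2867]
tcp_rot: [-180.0, -0.1, -171.1]
wrist_force: [-0.6, -0.1, -0.2]
opening: 0.0849
grasp_force: 0.0
((0.50538066025738, 0.05361351411117177), 1.0131777523358663) 0.9771429
```

View pics/scene7.png

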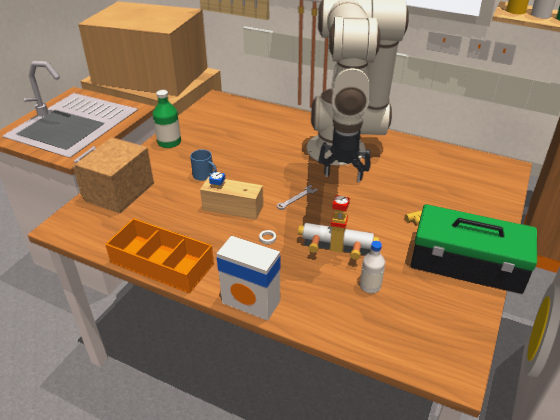

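The red thermometer (340,203) stands still in the tower, the blue one and everything else are untouched, and the gripper is clear.

```bash
python3 -c "
from workcell import bot
print(bot.job_done())"
```

```text
the job is handed in; nothing more can be done
None
```

The red thermometer is in the header pocket, pressed onto the springy bottom with about 7–8 N (slightly over the 5 N asked), then released. It rose an estimated 1–2 mm on letting go, so by estimate the tip still bears on the pad; nothing else looks moved, and the job is handed in.

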